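# Sort and fit the connector sleeves, then probe the patch block

## Robot

A 6-joint arm with a two-finger parallel gripper is mounted at the origin on the work surface. World frame = base frame: x ahead of the robot, y to its left, z up, the work surface at z = 0. Lengths are in m, angles in rad, forces in N, time in s.
With the tool pointing down it reaches from about 0.225 to 0.725 m from the base axis. Payload 3.1 kg.
Tool frame: the origin (TCP) lies midway between the tips of the shut fingers; the grasp point (between the pads) lies 19 mm behind it; z points along the fingers, y is the line along which they close (so a half turn about z gives the same grasp; the last joint's range is limited). The gripper opens to 85 mm and grips with 20 to 120 N. Pads are 22 mm wide; open, the fingers measure 114 mm over their backs; the gripper's body (76 mm by 85 mm) begins 54 mm behind the grasp point. The pads swing forward as they close: fully open they stand 13 mm farther back than shut.
Start: joints at [-1.334, 0.048, 0.099, 1.622, 0, 1.443], TCP at [0.187, -0.49, 0.231] pointing down, gripper open.
Joint ranges: [-2.91, 2.91], [-0.99, 1.94], [-1.21, 1.42], [-2.12, 2.29], [-1.49, 1.47], [-3.14, 3.14]. Speed limits (rad/s): [2.79, 2.79, 3.14, 3.14, 3.14, 3.14].

## Interface

Orientations are given as [roll, pitch, yaw] about the fixed x, y, z axes, in that order (R = Rz(yaw) Ry(pitch) Rx(roll)).
In Python, from plant import monitor, cams, bot, models gives the robot as it stands. The module is installed in compiled form; this text tells all that it offers.
- The arm moves only by the shell command python3 -m creep 'ROWS' [FORCE]. ROWS is text: rows parted by semicolons, each of 7 numbers parted by spaces: the shift along the tool's x, y, z in m, then the turn, a rotation vector about the tool's x, y, z in degrees, then the opening, from 0 (shut) to 1 (fully open). In form: dx dy dz rx ry rz jaw; .... A call has 1 to 10 rows; each row is the pose to reach, as a shift and turn from the pose commanded when the call began, along the tool's axes at that moment; what a row does not reach only later rows make up. A row lasts 1/8 s, in which the tool goes at most 62.5 mm and 10.7 degrees, less where a joint would pass 70% of its speed; a pose out of reach is approached as far as the arm can. A call with a gripper value outside its range is refused whole. The fingers move at their own pace and stop on an object; FORCE is the grip in N (left out, the last holds). Time passes only in rows, so rows that repeat a pose let the fingers close. It gives the time, the measured TCP pose, the force, the opening and the grip force at its end, in the units of the state.
- monitor.get_obs(): the state, without advancing time (a new reading comes with each control period).
- cams.snapshot(name): name is "scene" or "top" or "wrist"; returns (picture, depth): 400x640x3 uint8, red, green, blue; 400x640 float32, m along the optical axis (not along the pixel's ray), 0 where there is no reading.
- cams.camera_params(name): a dict with "mtx" (3x3 intrinsics, pixels), "D" ([k1, k2, p1, p2, k3] as OpenCV has them; the pictures are not rectified), "R" (3x3) and "t" (3): a world point X has camera coordinates R X + t; the wrist camera has in their place "tool_from_camera" (4x4, takes a point from camera to tool coordinates, whose origin is the TCP and whose axes are the flange's). Camera axes: x right, y down, z forward; pixel columns grow to the right and rows downward; lengths in m; the calibration is good to about 2 mm. A picture is of the moment at which its call begins: read the wrist's pose just before it. camera_params takes no time and is no camera call.
- bot.hand_in(): hands the job in; it is judged then, once.
Trained networks look in the newest picture that a camera, given by its name, has taken for a name from the list of things; names that differ only in an ending like _2 or _b are one class to them, and where a whole thing is asked for, a point or a joint stands for the part that bears it (a point fixed in the world has none). Each returns a list of dicts, best first, with "p" (0 to 1); they miss things now and then, are a little off and sometimes report something else, mostly with a low value. They report only what shows in the picture. A call takes as long as a camera call. They do not tell look-alikes from the thing itself.
- models.outline_of(camera, thing): "pixels" (400x640 bool, what is visible of it) and "extent" ([left, top, right, bottom] in pixels, round what is visible of it).
The state is a dict: "t": time; "joints": joint angles; "joint_vel": joint speeds; "effort": joint torques, N m; "tcp_pos": TCP position; "tool_rot": TCP orientation; "force": force on the tool from outside, world axes, zero at the start; "wrist_torque": the same for the moment, N m; "grip_width": opening from 0.0 (shut) to 1.0 (fully open); "finger_force": force on a finger pad.
Only numpy, scipy, OpenCV 4.12 (cv2) and the standard library are available. Lean on these libraries where they do the work, as an engineer would, in place of code of your own. Each camera call takes 0.05 s, during which the arm holds its last target. There are 200 camera calls.

## Task

Push every full-length aluminium sleeve fully home onto a brass spigot of the grey patch block, one to a spigot, any spigot, and put every short sleeve into the blue reject tray. Only when that is done, take the red-handled probe from its stand and touch its point, holding it there for about half a second, on the test pads in the order black, yellow, red, blue, then put the probe back upright in its stand, fully down. Let go of everything and leave the other things on the desk where they are.

Things in the scene. Friction and masses are not known exactly. Their poses are not given: they have to be found in the camera images.
- sleeve_a: Plain tube of bright aluminium with thin dark bands, standing upright on the desk at the start: outside diameter 40 mm, bore 22 mm right through, 40 mm tall, 70 g. Origin at the centre of its lower end, z along the bore (upright). May be absent (None). FULL-LENGTH sleeve.
- sleeve_b: Plain tube of bright aluminium with thin dark bands, standing upright on the desk at the start: outside diameter 40 mm, bore 22 mm right through, 40 mm tall, 70 g. Origin at the centre of its lower end, z along the bore (upright). May be absent (None). FULL-LENGTH sleeve.
- sleeve_c: Plain tube of bright aluminium with thin dark bands, standing upright on the desk at the start: outside diameter 40 mm, bore 22 mm right through, 40 mm tall, 70 g. Origin at the centre of its lower end, z along the bore (upright). May be absent (None). FULL-LENGTH sleeve.
- sleeve_d: Plain tube of bright aluminium with thin dark bands, standing upright on the desk at the start: outside diameter 40 mm, bore 22 mm right through, 40 mm tall, 70 g. Origin at the centre of its lower end, z along the bore (upright). May be absent (None). FULL-LENGTH sleeve.
- short_a: Plain tube of bright aluminium with thin dark bands, standing upright on the desk at the start: outside diameter 40 mm, bore 22 mm right through, 24 mm tall, 45 g. Origin at the centre of its lower end, z along the bore (upright). May be absent (None). SHORT sleeve, a reject.
- short_b: Plain tube of bright aluminium with thin dark bands, standing upright on the desk at the start: outside diameter 40 mm, bore 22 mm right through, 24 mm tall, 45 g. Origin at the centre of its lower end, z along the bore (upright). May be absent (None). SHORT sleeve, a reject.
- block: Grey patch block fixed to the desk, 130 mm (its x) by 250 mm (its y) by 25 mm high; origin at the centre of its underside. Four upright brass spigots in a row along its y and, 67 mm to the -x side of each, a small round brass test pad in a coloured ring.
- spigot_1 (a point): Foot of the spigot, +y end (robot's left) of the block: point on its axis at the block's top face, 25 mm above the desk. Spigot 19 mm in diameter, 30 mm high, its top 8 mm tapering to 12 mm; a sleeve fully home stands on the block's top face with its lower end at this point. Spigots are 65 mm apart.
- spigot_2 (a point): Foot of the spigot, second from the +y end of the block: point on its axis at the block's top face, 25 mm above the desk. Spigot 19 mm in diameter, 30 mm high, its top 8 mm tapering to 12 mm; a sleeve fully home stands on the block's top face with its lower end at this point. Spigots are 65 mm apart.
- spigot_3 (a point): Foot of the spigot, second from the -y end of the block: point on its axis at the block's top face, 25 mm above the desk. Spigot 19 mm in diameter, 30 mm high, its top 8 mm tapering to 12 mm; a sleeve fully home stands on the block's top face with its lower end at this point. Spigots are 65 mm apart.
- spigot_4 (a point): Foot of the spigot, -y end (robot's right) of the block: point on its axis at the block's top face, 25 mm above the desk. Spigot 19 mm in diameter, 30 mm high, its top 8 mm tapering to 12 mm; a sleeve fully home stands on the block's top face with its lower end at this point. Spigots are 65 mm apart.
- pad_black (a point): Centre of the top of the brass test pad with the black ring, +y end of the block's row of four. Rigid pad 14 mm in diameter, standing 4 mm proud of the block's top (29 mm above the desk).
- pad_yellow (a point): Centre of the top of the brass test pad with the yellow ring, second from the +y end of the block's row of four. Rigid pad 14 mm in diameter, standing 4 mm proud of the block's top (29 mm above the desk).
- pad_red (a point): Centre of the top of the brass test pad with the red ring, second from the -y end of the block's row of four. Rigid pad 14 mm in diameter, standing 4 mm proud of the block's top (29 mm above the desk).
- pad_blue (a point): Centre of the top of the brass test pad with the blue ring, -y end of the block's row of four. Rigid pad 14 mm in diameter, standing 4 mm proud of the block's top (29 mm above the desk).
- tray: Blue open reject tray fixed to the desk, 160 mm (its x) by 120 mm (its y), 25 mm high, walls and floor 5 mm thick. Origin at the centre of its underside.
- stand: Dark wooden probe stand fixed to the desk, 60 x 60 x 80 mm high, with a 16 mm upright hole through its middle, mouth chamfered 3 mm. Origin at the centre of its underside.
- probe: Test probe, 139 mm long, 60 g, standing in the stand point down. Origin at its point, z up along it. From the point up: 4 mm needle (0 to 28 mm), taper to a 12 mm black shank (38 to 75 mm), a 26 mm round collar (75 to 81 mm) that rests on the stand's top, then a red square handle 18 x 18 mm (81 to 135 mm) with sides along the probe's x and y. At home in the stand the point is 5 mm above the desk.
- probe_tip (a point): The probe's metal point (the same place as its origin).
- key: Bystander: chrome straight key with a springy lever, on a dark base 75 x 130 mm fixed to the desk, 60 mm high. Origin at the centre of its underside.
- transceiver: Bystander, loose: black handheld transceiver lying on its back, 58 mm (its x) by 115 mm (its y), 34 mm thick, aerial 90 mm more towards its +y. Origin at the centre of the case's underside.
- tweezers: Bystander, loose: stainless tweezers lying flat, 14 mm by 124 mm (along its y), 6 mm high. Origin at the centre of its underside.
- jar: Bystander, loose: glass jar of connectors under a red twist cap, 72 mm in diameter, 98 mm high. Origin at the centre of its underside.
- mug: Bystander, loose: white mug 80 mm in diameter, 95 mm high, handle to its +y, two red screwdrivers standing in it up to 185 mm high. Origin at the centre of its underside.
Mind the look-alikes: they are no part of the job. There is more than one size of the tray; the job needs the middle-sized.

How it is judged:
By the outcome, as a careful person would: the job done as asked, in the order asked, and still so for the second after the job is handed in, with the robot touching nothing.
Of sleeve_a, sleeve_b, sleeve_c, sleeve_d only 3 to 4 are there at a start; the rules pass over those that are not, and their reading is None.
Of short_a, short_b only 1 to 2 are there at a start; the rules pass over those that are not, and their reading is None.
At some moment in a run one of sleeve_a, sleeve_b, sleeve_c, sleeve_d, short_a, short_b may be knocked a few centimetres aside while the robot is not near it.
It also fails if it takes over 208 s, if anything falls off the work surface, if the arm or the gripper's body presses on something with over 40 N, if the wrist force passes 120 N, or if a joint passes its speed limit or range.

## Working session

There is one attempt and no reset: what is moved stays moved. The work goes in short steps, Python scripts to look and compute and a shell command to move; the robot and the scene stay as the last step left them, time stands still between calls to the robot, and variables do not carry over. Pictures are saved under pics/ and viewed, at most 14 in all, crops included, and the job is handed in when it is done.

```bash
mkdir -p pics
cat > h.py <<'E'
import numpy as np, cv2
from scipy.spatial.transform import Rotation as Ro
from plant import monitor, cams, bot, models
def snap(n,f=None):
    o=monitor.get_obs(); im,d=cams.snapshot(n)
    if f: cv2.imwrite('pics/'+f,im[:,:,::-1])
    return im,d,o
def cam(n,o):
    p=cams.camera_params(n); K=np.array(p['mtx']);D=np.array(p['D'])
    if n=='wrist':
        T=np.array(p['tool_from_camera']);Rt=Ro.from_euler('xyz',o['tool_rot']).as_matrix()
        R=Rt@T[:3,:3];c=Rt@T[:3,3]+o['tcp_pos']
    else:
        R=np.array(p['R']).T;c=-R@np.array(p['t'])
    return K,D,R,c
def cloud(n,d,o):
    K,D,R,c=cam(n,o);h,w=d.shape
    u,v=np.meshgrid(np.arange(w),np.arange(h))
    q=cv2.undistortPoints(np.stack([u,v],-1).reshape(-1,1,2).astype(np.float64),K,D).reshape(h,w,2)
    P=np.dstack([q,np.ones((h,w))])*d[...,None]
    return P@R.T+c
def ray(n,uv,z,o):
    K,D,R,c=cam(n,o)
    q=cv2.undistortPoints(np.array(uv,float).reshape(-1,1,2),K,D).reshape(-1,2)
    r=np.c_[q,np.ones(len(q))]@R.T
    return c+r*((z-c[2])/r[:,2])[:,None]
def tool(o,X,yaw=None):
    "shift in tool axes to reach TCP position X"
    Rt=Ro.from_euler('xyz',o['tool_rot']).as_matrix()
    return Rt.T@(np.array(X)-o['tcp_pos'])
E
python3 - <<'E'
from h import *
o=monitor.get_obs();print({k:np.round(v,3) for k,v in o.items()})
for n in('top','scene','wrist'):
    im,d,o=snap(n,n+'0.png')
    K,D,R,c=cam(n,o);print(n,K[0,0],D,np.round(c,3),np.round(R,2).tolist(),(d==0).mean())
    if n=='wrist':continue
    P=cloud(n,d,o)
    for t in('sleeve_a','short_a','block','tray','stand','probe','key','jar','mug','transceiver','tweezers'):
        for r in models.outline_of(n,t):
            m=r['pixels']&(d>0)
            if m.sum()<5: continue
            q=P[m];zt=np.percentile(q[:,2],90)
            print(n,t,round(r['p'],2),np.int32(r['extent']),m.sum(),'top z %.3f'%zt,np.round(np.median(q[q[:,2]>zt-.008],0),3),np.round(q.min(0)[:2],3),np.round(q.max(0)[:2],3))
E
```

```text
{'t': np.float64(0.0), 'joints': array([-1.334,  0.049,  0.098,  1.622,  0.   ,  1.443]), 'joint_vel': array([-0.   ,  0.   , -0.   ,  0.002, -0.001, -0.001]), 'effort': array([-1.0000e-03, -3.3878e+01,  3.2001e+01,  2.0000e-02, -0.0000e+00,
        0.0000e+00]), 'tcp_pos': array([ 0.187, -0.49 ,  0.23 ]), 'tool_rot': array([-3.139, -0.   ,  0.365]), 'force': array([-0.437,  0.062,  0.994]), 'wrist_torque': array([ 0.01 , -0.014,  0.003]), 'finger_force': np.float64(0.0), 'grip_width': np.float64(0.998)}
top 422.7504930650351 [0.02843361 0.         0.         0.         0.        ] [0.424 0.004 1.094] [[0.01, -1.0, 0.07], [-1.0, -0.01, 0.02], [-0.01, -0.07, -1.0]] 0.0040859375
top sleeve_a 0.71 [403 164 428 182] 232 top z 0.042 [ 0.544 -0.213  0.04 ] [ 0.522 -0.243] [ 0.567 -0.195]
top sleeve_a 0.6 [375 124 389 141] 216 top z 0.043 [ 0.64  -0.129  0.04 ] [ 0.62  -0.146] [ 0.66  -0.108]
top sleeve_a 0.59 [409 120 429 140] 257 top z 0.043 [ 0.645 -0.22   0.04 ] [ 0.625 -0.248] [ 0.663 -0.201]
top short_a 0.62 [373 165 389 181] 154 top z 0.027 [ 0.54  -0.125  0.024] [ 0.522 -0.147] [ 0.
[... 3352 characters left out ...]
ne jar 0.64 [466 232 511 285] 1571 top z 0.097 [0.658 0.37  0.096] [0.616 0.336] [0.692 0.406]
scene jar 0.52 [472 188 515 227] 1221 top z 0.079 [0.496 0.402 0.077] [0.368 0.375] [0.52 0.48]
scene mug 0.62 [131 192 181 276] 2121 top z 0.163 [ 0.673 -0.354  0.173] [ 0.531 -0.471] [ 0.749 -0.301]
scene transceiver 0.55 [218 277 312 306] 1855 top z 0.034 [ 0.766 -0.149  0.033] [ 0.728 -0.22 ] [ 0.796 -0.006]
scene tweezers 0.48 [308 183 355 193] 180 top z 0.004 [0.411 0.004 0.001] [ 0.394 -0.053] [0.427 0.06 ]
wrist 319.5548074730011 [-0.01431246  0.          0.          0.          0.        ] [ 0.253 -0.465  0.375] [[0.36, -0.9, -0.26], [-0.93, -0.34, -0.1], [-0.0, 0.28, -0.96]] 0.00404296875
```

Run:
```python
from h import *
im=cv2.imread('pics/top0.png')
cv2.imwrite('pics/top0b.png',cv2.resize(im[50:380,130:520],(780,660))[:600])
im=cv2.imread('pics/scene0.png')
cv2.imwrite('pics/sc0b.png',cv2.resize(im[90:350,120:530],(800,507)))
```

```text
(no output)
```

View pics/top0b.png

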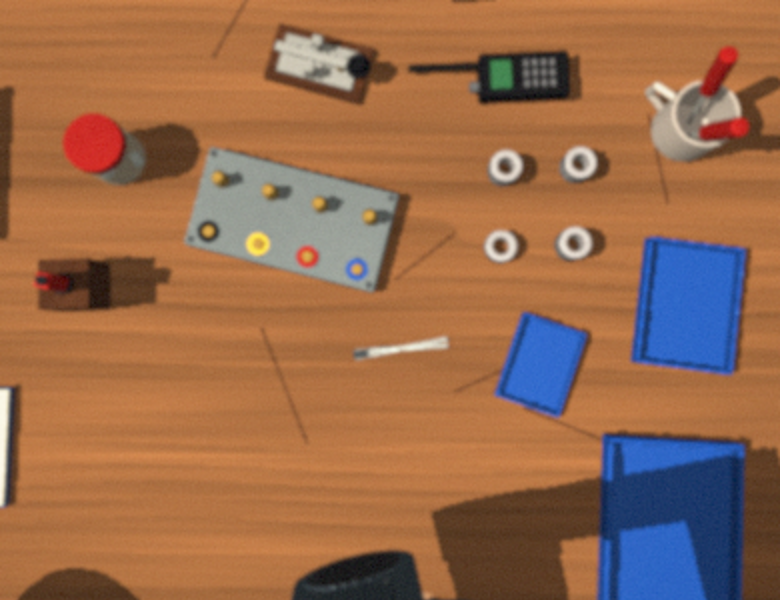

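View pics/sc0b.png

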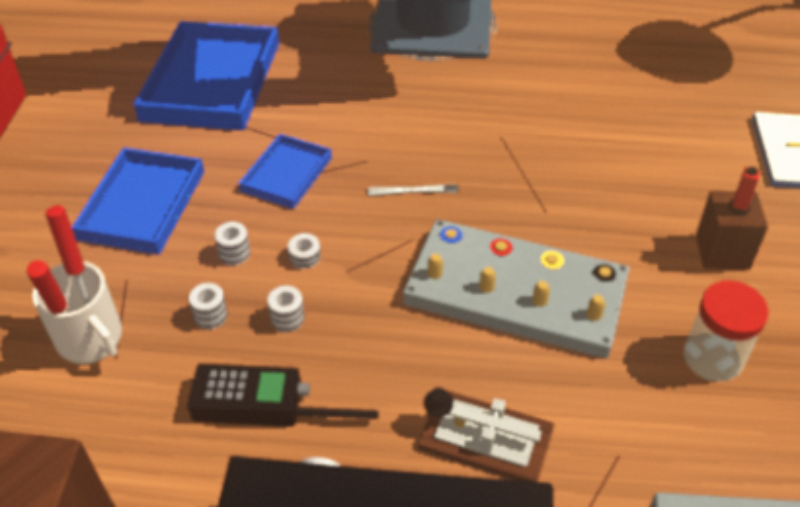

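The top view shows four tubes at crop px (506,167), (580,162), (575,242) and (501,245). By depth the first three are 40 mm tall and (501,245) is 24 mm, so that one is short. There are three blue trays: small (540,363), middle (690,305) and large (675,510). The middle one measures about 160x120 mm and is the one to use. The block's pads run black, yellow, red, blue from the left, and the stand with the probe is at (60,283).

```bash
cat >> h.py <<'E'
def blockfit(P):
    m=(P[...,2]>.021)&(P[...,2]<.0285)&(P[...,0]>.46)&(P[...,0]<.69)&(P[...,1]>-.01)&(P[...,1]<.29)
    m=cv2.morphologyEx(m.astype(np.uint8),cv2.MORPH_OPEN,np.ones((3,3)))>0
    return cv2.minAreaRect(P[m][:,:2].astype(np.float32)*1000)
def blobs(P,lo,hi,box,amin=6):
    m=((P[...,2]>lo)&(P[...,2]<hi)&(P[...,0]>box[0])&(P[...,0]<box[1])&(P[...,1]>box[2])&(P[...,1]<box[3])).astype(np.uint8)
    n,l=cv2.connectedComponents(m)
    out=[]
    for i in range(1,n):
        q=P[l==i]
        if len(q)>=amin:
            c,r=cv2.minEnclosingCircle(q[:,:2].astype(np.float32)*1000)
            out.append((len(q),np.round(c,1),round(r,1),np.round(np.median(q[:,2]),4)))
    return out
SL=(.48,.70,-.27,-.08)
E
python3 - <<'E'
from h import *
for n in('top','scene'):
    im,d,o=snap(n);P=cloud(n,d,o)
    print(n,'block',blockfit(P))
    print('spig',blobs(P,.04,.07,(.5,.68,0,.29),3))
    print('sl',blobs(P,.034,.05,SL));print('sh',blobs(P,.018,.03,SL,40))
    for r in models.outline_of(n,'tray'):
        m=r['pixels']; q=P[m&(P[...,2]>.018)&(P[...,2]<.05)]
        print('tray',cv2.minAreaRect(q[:,:2].astype(np.float32)*1000))
    print('stand',blobs(P,.074,.084,(.43,.54,.35,.46)),'probe',blobs(P,.125,.16,(.43,.54,.35,.46)))
E
```

```text
top block ((572.8131713867188, 142.25033569335938), (249.18124389648438, 129.88211059570312), 76.24142456054688)
spig [(48, array([619.9, 230.6]), 9.3, np.float64(0.0534)), (49, array([603.7, 167.4]), 9.2, np.float64(0.0524)), (47, array([589. , 104.9]), 9.0, np.float64(0.0538)), (44, array([573.9,  42.2]), 9.1, np.float64(0.0541))]
sl [(148, array([ 640.4, -128.4]), 19.9, np.float64(0.0403)), (151, array([ 644.8, -221. ]), 20.1, np.float64(0.0405)), (151, array([ 543.7, -214.2]), 19.9, np.float64(0.0403))]
sh [(144, array([ 540.9, -124.3]), 20.1, np.float64(0.0244))]
tray ((468.195556640625, -361.30340576171875), (122.49810028076172, 159.32955932617188), 83.43265533447266)
tray ((391.5249328613281, -175.2314910888672), (82.64631652832031, 111.25236511230469), 71.15616607666016)
tray ((191.65435791015625, -332.72637939453125), (167.8036346435547, 221.58604431152344), 87.56510925292969)
stand [(478, array([484. , 408.4]), 41.6, np.float64(0.0809))] probe [(81, array([483.4, 406.7]), 11.3, np.float64(0.1408))]
scene block ((576.2811279296875, 142.42657470703125), (249.32415771484375, 1
[... 405 characters left out ...]
7.2]), 20.0, np.float64(0.0374))]
sh [(121, array([ 544.9, -125.8]), 20.8, np.float64(0.0214)), (54, array([ 550.2, -212.4]), 19.7, np.float64(0.024)), (57, array([ 653.7, -218.5]), 19.9, np.float64(0.0242)), (55, array([ 646.9, -126.7]), 18.9, np.float64(0.0232))]
tray ((472.67156982421875, -360.68365478515625), (122.6063003540039, 162.4394073486328), 82.13014221191406)
tray ((431.3824462890625, -143.80795288085938), (56.59059524536133, 0.0), 162.30702209472656)
tray ((193.28260803222656, -332.2950439453125), (167.23802185058594, 230.7846221923828), 87.75677490234375)
stand [(396, array([485. , 408.1]), 44.3, np.float64(0.0776))] probe [(82, array([486.8, 408.2]), 12.7, np.float64(0.1372))]
```

```bash
python3 -m creep '0.461 -0.215 0 0 0 -55.4 1;0.461 -0.215 0 0 0 -55.4 1;0.461 -0.215 0 0 0 -55.4 1;0.461 -0.215 0 0 0 -55.4 1;0.461 -0.215 0 0 0 -55.4 1;0.461 -0.215 0 0 0 -55.4 1;0.461 -0.215 0 0 0 -55.4 1;0.461 -0.215 0 0 0 -55.4 1;0.461 -0.215 0 0 0 -55.4 1;0.461 -0.215 0 0 0 -55.4 1'
python3 - <<'E'
from h import *
im,d,o=snap('wrist','w1.png');P=cloud('wrist',d,o)
print(np.round(o['tcp_pos'],4),np.round(o['tool_rot'],3))
print(blobs(P,.034,.05,SL));print(blobs(P,.018,.03,SL,40))
E
```

```text
t: 2.7
tcp_pos: [0.5412, -0.1248, 0.231]
tool_rot: [-3.141, 0.001, 1.333]
force: [0.1, -0.3, 0.2]
grip_width: 1.001
finger_force: 0.0
[ 0.5412 -0.1248  0.231 ] [-3.141e+00  1.000e-03  1.333e+00]
[(857, array([ 640.2, -128.2]), 20.1, np.float64(0.0409)), (766, array([ 645.4, -221.2]), 20.3, np.float64(0.0407)), (703, array([ 543.9, -215. ]), 20.2, np.float64(0.0406))]
[(104, array([ 637.2, -125.8]), 19.7, np.float64(0.0236)), (75, array([ 642.4, -130.1]), 10.7, np.float64(0.0247)), (724, array([ 540.7, -124.5]), 20.2, np.float64(0.0248)), (151, array([ 643.1, -218.7]), 20.0, np.float64(0.0241)), (124, array([ 544.4, -211.2]), 19.4, np.float64(0.0239)), (89, array([ 647.2, -224.6]), 10.7, np.float64(0.0245)), (79, array([ 543.9, -217.1]), 10.7, np.float64(0.0236))]
```

View pics/w1.png

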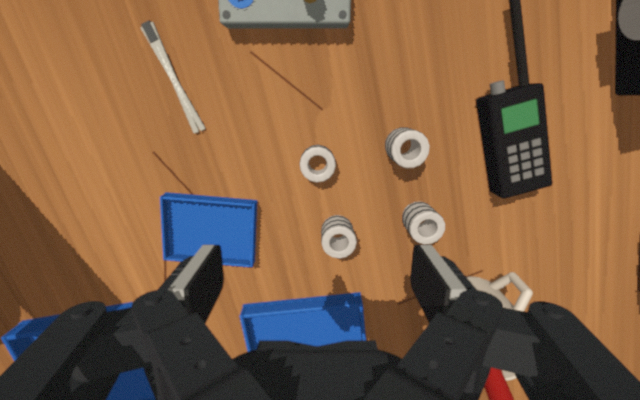

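The close view from the wrist puts the short sleeve at px (318,164), visibly lower than the others and within 0.5 mm of the top camera's figures. Grasping it.

```bash
python3 -m creep '0 0 0.06 0 0 0 1;0 0 0.12 0 0 0 1;0 0 0.17 0 0 0 1;0 0 0.21 0 0 0 1;0 0 0.227 0 0 0 1;0 0 0.227 0 0 0 1;0 0 0.227 0 0 0 0;0 0 0.227 0 0 0 0;0 0 0.227 0 0 0 0;0 0 0.227 0 0 0 0' 40; python3 -m creep '0 0 0 0 0 0 0;0 0 0 0 0 0 0;0 0 -0.02 0 0 0 0;0 0 -0.06 0 0 0 0;0 0 -0.1 0 0 0 0'
```

```text
t: 4.0
tcp_pos: [0.5429, -0.1257, 0.0067]
tool_rot: [3.138, 0.001, 1.332]
force: [-0.6, 0.1, 4.8]
grip_width: 0.454
finger_force: 39.9
t: 4.62
tcp_pos: [0.5408, -0.1248, 0.105]
tool_rot: [-3.141, -0.0, 1.332]
force: [1.0, 0.1, -0.6]
grip_width: 0.452
finger_force: 40.4
```

```bash
python3 -m creep '-0.06 -0.004 0 0 0 0 0;-0.12 -0.008 0 0 0 0 0;-0.18 -0.012 0 0 0 0 0;-0.23 -0.015 0 0 0 0 0;-0.246 -0.015 0 0 0 0 0;-0.246 -0.015 0.05 0 0 0 0;-0.246 -0.015 0.08 0 0 0 0;-0.246 -0.015 0.088 0 0 0 0;-0.246 -0.015 0.088 0 0 0 0.65;-0.246 -0.015 0.088 0 0 0 0.65'; python3 -m creep '0 0 0 0 0 0 0.65;0 0 -0.03 0 0 0 0.65;0 0 -0.08 0 0 0 1;0 0 -0.14 0 0 0 1;0 0 -0.17 0 0 0 1;0 0 -0.17 0 0 0 1'
python3 - <<'E'
from h import *
im,d,o=snap('top');P=cloud('top',d,o)
print(blobs(P,.034,.05,SL));print(blobs(P,.018,.03,SL,40))
im,d,o=snap('wrist','w2.png');P=cloud('wrist',d,o)
print(blobs(P,.026,.05,(.39,.55,-.43,-.3)));print(np.round(o['tcp_pos'],4),np.round(o['tool_rot'],4))
E
```

```text
t: 5.88
tcp_pos: [0.4699, -0.3615, 0.0186]
tool_rot: [3.138, 0.002, 1.332]
force: [-0.0, -0.5, -0.1]
grip_width: 0.65
finger_force: 0.0
t: 6.62
tcp_pos: [0.4704, -0.3625, 0.1917]
tool_rot: [3.133, 0.005, 1.332]
force: [0.4, -0.5, 0.7]
grip_width: 0.995
finger_force: 0.0
[(145, array([ 640.4, -128.3]), 20.2, np.float64(0.0405)), (148, array([ 645.1, -221.3]), 20.4, np.float64(0.0405)), (150, array([ 543.6, -214.5]), 20.1, np.float64(0.0405))]
[]
[(12, array([ 542.1, -313.2]), 2.3, np.float64(0.0263)), (8, array([ 546.8, -313. ]), 1.7, np.float64(0.0267)), (57, array([ 527.3, -311.4]), 10.8, np.float64(0.0265)), (13, array([ 512.1, -309.1]), 2.9, np.float64(0.0264)), (39, array([ 486.7, -305.7]), 7.5, np.float64(0.0265)), (13, array([ 498.3, -306.7]), 2.8, np.float64(0.0264)), (14, array([ 504.2, -308.6]), 2.6, np.float64(0.0264)), (34, array([ 469.8, -304.4]), 8.1, np.float64(0.0265)), (10, array([ 458.3, -303.1]), 1.7, np.float64(0.0265)), (10, array([ 443.4, -301.1]), 2.1, np.float64(0.0269)), (10, array([ 549. , -327.9]), 3.3, np.float64(0.0265)), (30, array([ 549.3, -341.9]), 6.7,
[... 778 characters left out ...]
 2.3, np.float64(0.0263)), (12, array([ 509.8, -423.5]), 2.3, np.float64(0.0263)), (22, array([ 491. , -422.7]), 6.2, np.float64(0.0264)), (28, array([ 465.8, -419.3]), 7.8, np.float64(0.0265)), (10, array([ 478.8, -420.4]), 2.5, np.float64(0.0268)), (12, array([ 441.6, -415.6]), 3.1, np.float64(0.0262)), (16, array([ 451.9, -417.5]), 4.4, np.float64(0.0265)), (8, array([ 435.4, -415.4]), 1.5, np.float64(0.0262)), (10, array([ 416.1, -413.4]), 2.6, np.float64(0.0265)), (11, array([ 423.7, -413.2]), 3.7, np.float64(0.0264)), (6, array([ 391.8, -409.8]), 1.8, np.float64(0.0265)), (7, array([ 408.9, -412.2]), 1.8, np.float64(0.0262))]
[ 0.4694 -0.3615  0.1887] [3.1374e+00 2.4000e-03 1.3317e+00]
```

```bash
python3 -m creep '0.05 0.012 0 0 0 0 1;0.1 0.024 0 0 0 0 1;0.14 0.034 0 0 0 0 1;0.16 0.0375 0 0 0 0 1;0.16 0.0375 0 0 0 0 1;0.16 0.0375 0.06 0 0 0 1;0.16 0.0375 0.12 0 0 0 1;0.16 0.0375 0.16 0 0 0 1;0.16 0.0375 0.178 0 0 0 1;0.16 0.0375 0.178 0 0 0 1'; python3 -m creep '0 0 0 0 0 0 0;0 0 0 0 0 0 0;0 0 0 0 0 0 0;0 0 0 0 0 0 0;0 0 0 0 0 0 0;0 0 -0.02 0 0 0 0;0 0 -0.06 0 0 0 0;0 0 -0.12 0 0 0 0;0 0 -0.12 0 0 0 0;0 0 -0.12 0 0 0 0' 40
python3 - <<'E'
from h import *
o=monitor.get_obs();print(o['tcp_pos'])
im,d,o=snap('wrist','w3.png');P=cloud('wrist',d,o)
x,y,z=o['tcp_pos'];print(blobs(P,z+.02,z+.045,(x-.03,x+.03,y-.03,y+.03)))
E
```

```text
t: 7.98
tcp_pos: [0.5413, -0.2145, 0.007]
tool_rot: [-3.139, -0.0, 1.33]
force: [-0.5, 0.1, 0.1]
grip_width: 1.001
finger_force: 0.0
t: 9.22
tcp_pos: [0.5428, -0.2139, 0.1283]
tool_rot: [3.141, 0.0, 1.332]
force: [0.5, -1.2, -0.8]
grip_width: 0.456
finger_force: 40.5
[ 0.54278094 -0.21392349  0.12830964]
[(8500, array([ 542.8, -205. ]), 31.5, np.float64(0.1584))]
```

View pics/w3.png

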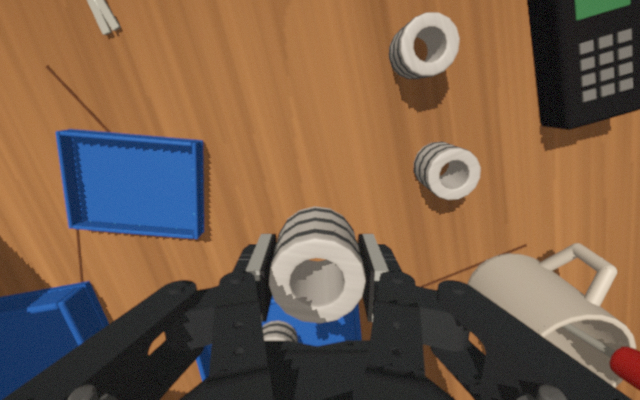

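```bash
python3 -m creep '0.06 -0.008 0 0 0 0 0;0.12 -0.015 0 0 0 0 0;0.18 -0.023 0 0 0 0 0;0.23 -0.029 0 0 0 0 0;0.256 -0.031 0 0 0 0 0;0.256 -0.031 0 0 0 0 0;0.256 -0.031 0 0 0 0 0'
python3 - <<'E'
from h import *
im,d,o=snap('wrist','w4.png');P=cloud('wrist',d,o)
print(o['tcp_pos'],o['tool_rot'],blockfit(P),blobs(P,.045,.07,(.5,.68,0,.29),20))
print('pads',blobs(P,.0275,.034,(.48,.6,0,.29),10))
E
```

```text
t: 10.15
tcp_pos: [0.5721, 0.0415, 0.1265]
tool_rot: [-3.138, 0.001, 1.331]
force: [0.2, 0.2, -1.5]
grip_width: 0.458
finger_force: 40.5
[0.57211222 0.04149901 0.12652387] [-3.13848736e+00  1.30144504e-03  1.33146803e+00] ((562.0494384765625, 100.6863021850586), (161.45706176757812, 130.7527618408203), 76.37898254394531) [(377, array([604. , 167.4]), 9.4, np.float64(0.052)), (618, array([588.9, 105.1]), 9.4, np.float64(0.0546)), (464, array([573.5,  42.3]), 9.3, np.float64(0.0542))]
pads [(677, array([539.2, 183. ]), 13.9, np.float64(0.0289)), (18, array([551., 180.]), 2.3, np.float64(0.0281)), (25, array([597.5, 162.7]), 3.4, np.float64(0.0299)), (758, array([523.9, 121.6]), 14.4, np.float64(0.0285)), (597, array([508.6,  57.7]), 14.3, np.float64(0.0285)), (42, array([574.6,  46.5]), 8.2, np.float64(0.0314)), (15, array([489.5,  41.6]), 3.0, np.float64(0.0279))]
```

```bash
python3 -m creep '0 0 0.03 0 0 0 0;0 0 0.055 0 0 0 0;0 0 0.062 0 0 0 0;0 0 0.07 0 0 0 0;0 0 0.078 0 0 0 0;0 0 0.086 0 0 0 0;0 0 0.092 0 0 0 0;0 0 0.096 0 0 0 0;0 0 0.097 0 0 0 0;0 0 0.097 0 0 0 0'
```

```text
t: 11.45
tcp_pos: [0.5734, 0.0421, 0.0357]
tool_rot: [3.14, 0.0, 1.332]
force: [-8.3, 0.3, 15.5]
grip_width: 0.462
finger_force: 42.0
```

```bash
python3 -m creep '0 0 0 0 0 0 0;0 0 0 0 0 0 0;0 0 0 0 0 0 0.65;0 0 0 0 0 0 0.65;0 0 0 0 0 0 0.65;0 0 -0.05 0 0 0 0.65;0 0 -0.1 0 0 0 1;0 0 -0.13 0 0 0 1;0 0 -0.13 0 0 0 1;0 0 -0.13 0 0 0 1'
python3 - <<'E'
from h import *
im,d,o=snap('wrist','w5.png');P=cloud('wrist',d,o)
print(o['tcp_pos'],blobs(P,.057,.09,(.5,.68,0,.29),20))
im,d,o=snap('top');P=cloud('top',d,o)
print(blobs(P,.058,.09,(.5,.68,0,.29)),blobs(P,.034,.05,SL))
E
```

```text
t: 12.7
tcp_pos: [0.5726, 0.0421, 0.1598]
tool_rot: [-3.139, 0.0, 1.332]
force: [-0.5, 0.5, -0.4]
grip_width: 0.998
finger_force: 0.0
[0.57263679 0.042062   0.15977847] [(1520, array([572.8,  42. ]), 20.1, np.float64(0.0658))]
[] [(151, array([ 640.5, -128.2]), 20.1, np.float64(0.0404)), (151, array([ 644.5, -220.7]), 19.9, np.float64(0.0401))]
```

```bash
python3 -m creep '-0.05 0.035 0 0 0 0 1;-0.1 0.07 0 0 0 0 1;-0.14 0.1 0 0 0 0 1;-0.1494 0.106 0 0 0 0 1;-0.1494 0.106 0 0 0 0 1;-0.1494 0.106 0.06 0 0 0 1;-0.1494 0.106 0.11 0 0 0 1;-0.1494 0.106 0.14 0 0 0 1;-0.1494 0.106 0.153 0 0 0 1;-0.1494 0.106 0.153 0 0 0 1'; python3 -m creep '0 0 0 0 0 0 1;0 0 0 0 0 0 0;0 0 0 0 0 0 0;0 0 0 0 0 0 0;0 0 0 0 0 0 0;0 0 0 0 0 0 0;0 0 -0.02 0 0 0 0;0 0 -0.06 0 0 0 0;0 0 -0.12 0 0 0 0;0 0 -0.12 0 0 0 0' 40
python3 -c "
from h import *
o=monitor.get_obs();print(np.round(tool(o,(.5889,.105,.128)),4))"
```

```text
t: 14.05
tcp_pos: [0.64, -0.1268, 0.0077]
tool_rot: [-3.14, -0.0, 1.333]
force: [0.2, -0.7, 1.1]
grip_width: 1.002
finger_force: 0.0
t: 15.3
tcp_pos: [0.6448, -0.1294, 0.1367]
tool_rot: [3.128, 0.001, 1.332]
force: [0.2, -0.9, -0.8]
grip_width: 0.45
finger_force: 40.4
[ 0.2145 -0.1099  0.0071]
```

```bash
python3 -m creep '0.05 -0.025 0 0 0 0 0;0.1 -0.05 0 0 0 0 0;0.15 -0.075 0 0 0 0 0;0.2 -0.1 0 0 0 0 0;0.2143 -0.1053 0 0 0 0 0;0.2143 -0.1053 0 0 0 0 0;0.2143 -0.1053 0 0 0 0 0;0.2143 -0.1053 0 0 0 0 0;0.2143 -0.1053 0 0 0 0 0;0.2143 -0.1053 0 0 0 0 0'
python3 -m creep '0 0 0.03 0 0 0 0;0 0 0.055 0 0 0 0;0 0 0.062 0 0 0 0;0 0 0.07 0 0 0 0;0 0 0.078 0 0 0 0;0 0 0.086 0 0 0 0;0 0 0.092 0 0 0 0;0 0 0.096 0 0 0 0;0 0 0.097 0 0 0 0;0 0 0.097 0 0 0 0'
```

```text
t: 16.55
tcp_pos: [0.5895, 0.1043, 0.1283]
tool_rot: [3.142, 0.0, 1.331]
force: [-0.2, -0.3, -0.8]
grip_width: 0.451
finger_force: 40.4
t: 17.8
tcp_pos: [0.5893, 0.105, 0.0343]
tool_rot: [3.141, -0.0, 1.332]
force: [-5.0, -0.1, 10.6]
grip_width: 0.452
finger_force: 41.7
```

```bash
python3 -m creep '0 0 0 0 0 0 0;0 0 0 0 0 0 0;0 0 0 0 0 0 0.65;0 0 0 0 0 0 0.65;0 0 0 0 0 0 0.65;0 0 -0.05 0 0 0 0.65;0 0 -0.1 0 0 0 1;0 0 -0.13 0 0 0 1;0 0 -0.13 0 0 0 1;0 0 -0.13 0 0 0 1'
python3 - <<'E'
from h import *
im,d,o=snap('wrist','w6.png');P=cloud('wrist',d,o)
print(o['tcp_pos'],blobs(P,.057,.09,(.5,.68,0,.29),20))
im,d,o=snap('top');P=cloud('top',d,o)
print(blobs(P,.058,.09,(.5,.68,0,.29)),blobs(P,.034,.05,SL),blobs(P,.034,.05,(.3,.7,-.5,-.02)))
E
```

```text
t: 19.05
tcp_pos: [0.5887, 0.1049, 0.1599]
tool_rot: [-3.14, 0.001, 1.332]
force: [0.2, 0.3, -1.1]
grip_width: 1.002
finger_force: 0.0
[0.58874039 0.10488548 0.1598866 ] [(1515, array([588.7, 105. ]), 20.1, np.float64(0.0658)), (1402, array([572.8,  42.2]), 20.3, np.float64(0.0656))]
[(74, array([587.6, 100.1]), 18.2, np.float64(0.0657)), (153, array([572.9,  42.2]), 20.0, np.float64(0.0653))] [(145, array([ 644.9, -220.9]), 19.8, np.float64(0.0402))] [(62, array([ 676. , -341.8]), 32.6, np.float64(0.0411)), (145, array([ 644.9, -220.9]), 19.8, np.float64(0.0402)), (14, array([ 301.3, -265.1]), 9.7, np.float64(0.0356)), (13, array([ 300.8, -288.8]), 9.3, np.float64(0.0354))]
```

```bash
python3 -m creep '-0.055 0.024 0 0 0 0 1;-0.11 0.048 0 0 0 0 1;-0.165 0.072 0 0 0 0 1;-0.22 0.096 0 0 0 0 1;-0.275 0.12 0 0 0 0 1;-0.3033 0.1316 0 0 0 0 1;-0.3033 0.1316 0 0 0 0 1;-0.3033 0.1316 0.05 0 0 0 1;-0.3033 0.1316 0.1 0 0 0 1;-0.3033 0.1316 0.13 0 0 0 1'; python3 -m creep '0 0 0.023 0 0 0 1;0 0 0.023 0 0 0 1;0 0 0.023 0 0 0 0;0 0 0.023 0 0 0 0;0 0 0.023 0 0 0 0;0 0 0.023 0 0 0 0;0 0 0.023 0 0 0 0;0 0 0 0 0 0 0;0 0 -0.04 0 0 0 0;0 0 -0.097 0 0 0 0' 40
```

```text
t: 20.4
tcp_pos: [0.6425, -0.2181, 0.0262]
tool_rot: [-3.134, -0.002, 1.333]
force: [0.0, -0.5, -1.0]
grip_width: 0.998
finger_force: 0.0
t: 21.65
tcp_pos: [0.6434, -0.2202, 0.1261]
tool_rot: [-3.135, -0.001, 1.331]
force: [0.8, -0.1, -0.3]
grip_width: 0.457
finger_force: 40.5
```

```bash
python3 -m creep '0.055 -0.02 0 0 0 0 0;0.11 -0.04 0 0 0 0 0;0.165 -0.06 0 0 0 0 0;0.22 -0.08 0 0 0 0 0;0.275 -0.1 0 0 0 0 0;0.33 -0.12 0 0 0 0 0;0.3677 -0.1318 0 0 0 0 0;0.3677 -0.1318 0 0 0 0 0;0.3677 -0.1318 0 0 0 0 0;0.3677 -0.1318 0 0 0 0 0'
python3 -m creep '0 0 0 0 0 0 0;0 0 0.03 0 0 0 0;0 0 0.055 0 0 0 0;0 0 0.062 0 0 0 0;0 0 0.07 0 0 0 0;0 0 0.078 0 0 0 0;0 0 0.086 0 0 0 0;0 0 0.094 0 0 0 0;0 0 0.097 0 0 0 0;0 0 0.097 0 0 0 0'
```

```text
t: 22.9
tcp_pos: [0.6045, 0.1661, 0.128]
tool_rot: [-3.141, 0.001, 1.33]
force: [0.0, -0.1, -0.9]
grip_width: 0.461
finger_force: 40.5
t: 24.15
tcp_pos: [0.6048, 0.1677, 0.0355]
tool_rot: [3.14, -0.001, 1.332]
force: [-5.3, -0.9, 12.8]
grip_width: 0.46
finger_force: 41.8
```

```bash
python3 -m creep '0 0 0 0 0 0 0;0 0 0 0 0 0 0;0 0 0 0 0 0 0.65;0 0 0 0 0 0 0.65;0 0 0 0 0 0 0.65;0 0 -0.05 0 0 0 0.65;0 0 -0.1 0 0 0 1;0 0 -0.16 0 0 0 1;0 0 -0.2 0 0 0 1;0 0 -0.22 0 0 0 1'
python3 - <<'E'
from h import *
im,d,o=snap('wrist','w7.png');P=cloud('wrist',d,o)
print(o['tcp_pos'],blobs(P,.057,.09,(.5,.68,0,.29),20))
im,d,o=snap('top');P=cloud('top',d,o)
print(blobs(P,.02,.05,(.3,.7,-.27,-.01)),blobs(P,.0285,.04,(.43,.51,-.4,-.32)))
print(np.round(tool(o,(.46,.32,.231)),4))
E
```

```text
t: 25.4
tcp_pos: [0.6055, 0.1678, 0.2547]
tool_rot: [3.137, -0.002, 1.332]
force: [0.7, -0.3, 0.1]
grip_width: 0.999
finger_force: 0.0
[0.60546462 0.1677504  0.25467833] [(816, array([603.9, 167.8]), 20.2, np.float64(0.0657)), (751, array([588.8, 105.6]), 20.0, np.float64(0.0657)), (714, array([572.9,  42.3]), 20.2, np.float64(0.0655))]
[(20, array([ 300.6, -262.3]), 7.5, np.float64(0.0353))] [(90, array([ 466.1, -355.2]), 19.4, np.float64(0.0302))]
[ 0.1132 -0.1782  0.0247]
```

```bash
python3 -m creep '0.03 -0.045 0 0 0 0 1;0.06 -0.09 0 0 0 0 1;0.09 -0.135 0 0 0 0 1;0.113 -0.176 0 0 0 0 1;0.113 -0.176 0 0 0 0 1;0.113 -0.176 0 0 0 0 1;0.113 -0.176 0 0 0 0 1;0.113 -0.176 0 0 0 0 1'
python3 - <<'E'
from h import *
im,d,o=snap('wrist','w8.png');P=cloud('wrist',d,o)
B=(.43,.54,.35,.46)
print(o['tcp_pos'],o['joints'],'stand',blobs(P,.074,.0835,B,20),'probe',blobs(P,.132,.16,B,10),blobs(P,.0835,.092,B,10))
for lo,hi in((.074,.0835),(.132,.16),(.1,.132)):
    m=(P[...,2]>lo)&(P[...,2]<hi)&(P[...,0]>B[0])&(P[...,0]<B[1])&(P[...,1]>B[2])&(P[...,1]<B[3])
    q=P[m];print(len(q),cv2.minAreaRect(q[:,:2].astype(np.float32)*1000),np.median(q[:,2]))
    v,u=np.where(m);print(u.min(),u.max(),v.min(),v.max())
cv2.imwrite('pics/w8c.png',cv2.resize(im[0:260,140:500,::-1],None,fx=2,fy=2))
E
```

```text
t: 26.5
tcp_pos: [0.4609, 0.3181, 0.2509]
tool_rot: [-3.141, 0.0, 1.33]
force: [-0.4, 0.2, 0.3]
grip_width: 0.995
finger_force: 0.0
[0.46091723 0.31811979 0.25086347] [ 4.84432091e-01  1.47327840e-01  2.45077759e-01  1.66914079e+00
 -1.11227465e-04  2.29619152e+00] stand [(3661, array([482.8, 408. ]), 42.0, np.float64(0.0811))] probe [(609, array([482.5, 407.8]), 11.6, np.float64(0.1414))] [(120, array([482.6, 407.6]), 12.6, np.float64(0.0869))]
3661 ((482.5931396484375, 408.1800537109375), (60.1136360168457, 60.48572540283203), 2.600863218307495) 0.08108340949308096
277 356 31 115
609 ((482.88165283203125, 407.8543701171875), (17.79769515991211, 17.372217178344727), 76.12318420410156) 0.14144994668007538
306 329 56 81
38 ((480.4094543457031, 399.53704833984375), (0.6938727498054504, 16.78729248046875), 75.44959259033203) 0.11696689685617168
307 327 82 83
```

View pics/w8c.png

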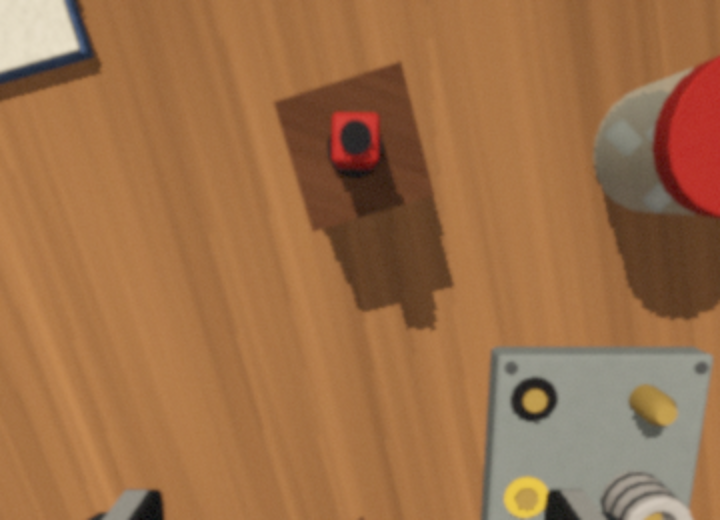

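The probe sits upright at crop px (355,140), aligned with the tool to within 0.3°. The three sleeves are home, so on to the probe grasp.

```bash
python3 -m creep '0.045 0 0 0 0 0 1;0.0916 0.0011 0 0 0 0 1;0.0916 0.0011 0 0 0 0 1;0.0916 0.0011 0 0 0 0 1;0.0916 0.0011 0.05 0 0 0 1;0.0916 0.0011 0.1 0 0 0 1;0.0916 0.0011 0.135 0 0 0 1;0.0916 0.0011 0.155 0 0 0 1;0.0916 0.0011 0.155 0 0 0 1;0.0916 0.0011 0.155 0 0 0 1'; python3 -m creep '0 0 0 0 0 0 0;0 0 0 0 0 0 0;0 0 0 0 0 0 0;0 0 0 0 0 0 0;0 0 0 0 0 0 0;0 0 0 0 0 0 0;0 0 0 0 0 0 0;0 0 0 0 0 0 0' 50
```

```text
t: 27.8
tcp_pos: [0.4838, 0.4075, 0.0984]
tool_rot: [3.14, -0.002, 1.331]
force: [0.5, -0.1, 0.2]
grip_width: 0.997
finger_force: 0.0
t: 28.8
tcp_pos: [0.483, 0.4079, 0.0966]
tool_rot: [3.141, -0.001, 1.332]
force: [0.3, 1.2, 2.4]
grip_width: 0.205
finger_force: 49.0
```

```bash
python3 -m creep '0 0 -0.02 0 0 0 0;0 0 -0.05 0 0 0 0;0 0 -0.09 0 0 0 0;0 0 -0.12 0 0 0 0;0 0 -0.12 0 0 0 0;-0.05 0.038 -0.12 0 0 0 0;-0.1 0.076 -0.12 0 0 0 0;-0.1396 0.1079 -0.12 0 0 0 0;-0.1396 0.1079 -0.12 0 0 0 0;-0.1396 0.1079 -0.12 0 0 0 0'; python3 -m creep '0 0 0 0 0 0 0;0 0 0.05 0 0 0 0;0 0 0.075 0 0 0 0;0 0 0.075 0 0 0 0;0 0 0.075 0 0 0 0;0 0 0.075 0 0 0 0'
python3 - <<'E'
from h import *
im,d,o=snap('scene','s9.png');print(o['tcp_pos'],o['tool_rot'])
cv2.imwrite('pics/s9c.png',cv2.resize(im[130:290,320:520,::-1],None,fx=4,fy=3.75)[:600,:800])
E
```

```text
t: 30.05
tcp_pos: [0.5538, 0.2464, 0.2144]
tool_rot: [-3.138, 0.001, 1.331]
force: [0.6, 0.1, -1.2]
grip_width: 0.203
finger_force: 49.4
t: 30.8
tcp_pos: [0.5558, 0.2473, 0.1437]
tool_rot: [3.138, -0.002, 1.332]
force: [-0.3, -0.8, -0.0]
grip_width: 0.204
finger_force: 49.4
[0.55582793 0.24734279 0.14366743] [ 3.13820429e+00 -2.05161981e-03  1.33229114e+00]
```

View pics/s9c.png

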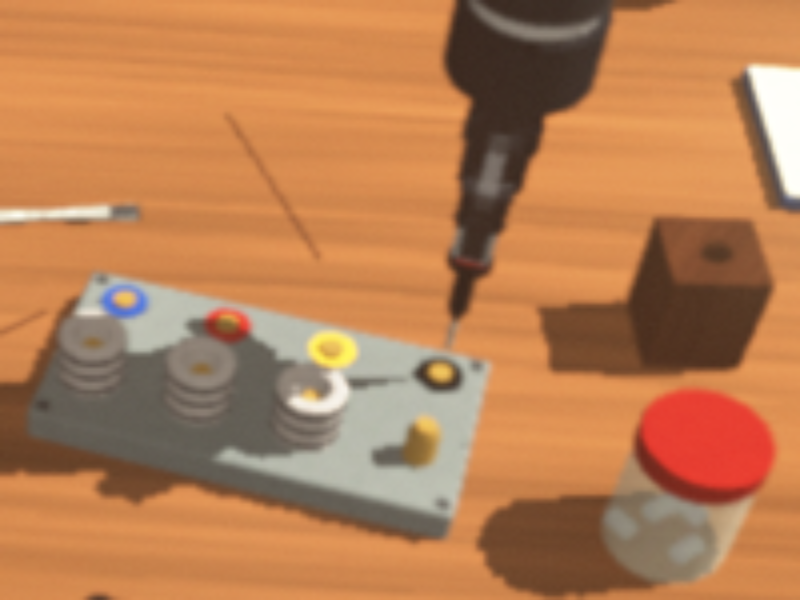

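The probe hangs straight with its tip at crop px (452,345), just above the black pad at (440,372); the sleeves are seated at (90,345), (200,375) and (312,400). Checking the tip against its predicted pixel.

Run:
```python
from h import *
p=cams.camera_params('scene')
X=np.array([[.5553,.2470,.0520],[.5546,.2466,.029],[.5389,.1836,.029]])
q,_=cv2.projectPoints(X,cv2.Rodrigues(np.array(p['R']))[0],np.array(p['t']),np.array(p['mtx']),np.array(p['D']))
q=q.reshape(-1,2);print((q-[320,130])*[4,3.75])
```

```text
[[443.57873541 341.33235175]
 [436.50973848 364.6701145 ]
 [329.29295277 339.36424046]]
```

```bash
python3 -m creep '-0.001 0 0.01 0 0 0 0;-0.001 0 0.016 0 0 0 0;-0.001 0 0.019 0 0 0 0;-0.001 0 0.021 0 0 0 0;-0.001 0 0.0215 0 0 0 0;-0.001 0 0.0215 0 0 0 0;-0.001 0 0.0215 0 0 0 0;-0.001 0 0.0215 0 0 0 0'
python3 - <<'E'
from h import *
im,d,o=snap('scene','s10.png');print(o['tcp_pos'],o['force'])
cv2.imwrite('pics/s10c.png',cv2.resize(im[200:250,400:470,::-1],None,fx=10,fy=10,interpolation=cv2.INTER_CUBIC))
E
```

```text
t: 31.85
tcp_pos: [0.5544, 0.2456, 0.1203]
tool_rot: [3.141, -0.0, 1.332]
force: [-1.9, -0.7, 3.4]
grip_width: 0.207
finger_force: 49.9
[0.55444747 0.24559694 0.1202567 ] [-1.92135361 -0.67114822  3.43940076]
```

View pics/s10c.png

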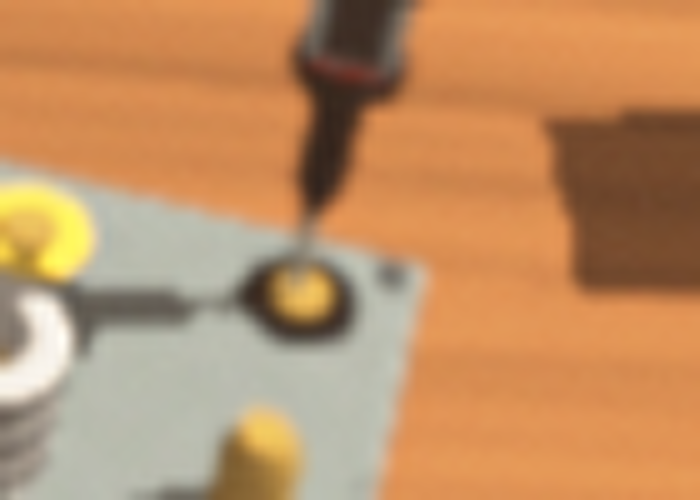

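Contact on the black pad: tip at crop px (300,280) on the pad face (centre 303,292), 3.4 N, and the height matches the pad at 29 mm. Holding a little longer, then yellow.

```bash
python3 -m creep '0 0 0.0003 0 0 0 0;0 0 0.0003 0 0 0 0;0 0 0.0003 0 0 0 0;0 0 -0.02 0 0 0 0;0 0 -0.025 0 0 0 0;-0.032 0.0004 -0.025 0 0 0 0;-0.0642 0.0008 -0.025 0 0 0 0;-0.0642 0.0008 -0.025 0 0 0 0;-0.0642 0.0008 -0.025 0 0 0 0;-0.0642 0.0008 -0.01 0 0 0 0'; python3 -m creep '0 0 0.005 0 0 0 0;0 0 0.008 0 0 0 0;0 0 0.01 0 0 0 0;0 0 0.0105 0 0 0 0;0 0 0.0105 0 0 0 0;0 0 0.0105 0 0 0 0;0 0 0.0105 0 0 0 0;0 0 0.0105 0 0 0 0;0 0 0.0105 0 0 0 0;0 0 0.0105 0 0 0 0'
python3 - <<'E'
from h import *
im,d,o=snap('scene','s11.png');print(o['tcp_pos'],o['force'])
cv2.imwrite('pics/s11c.png',cv2.resize(im[195:245,370:440,::-1],None,fx=10,fy=10,interpolation=cv2.INTER_CUBIC))
E
```

```text
t: 33.15
tcp_pos: [0.5414, 0.1841, 0.1306]
tool_rot: [3.138, -0.002, 1.333]
force: [-0.4, 1.0, -0.2]
grip_width: 0.203
finger_force: 49.3
t: 34.4
tcp_pos: [0.54, 0.1832, 0.1201]
tool_rot: [3.141, -0.001, 1.332]
force: [-3.7, 1.1, 5.2]
grip_width: 0.202
finger_force: 50.1
[0.5399561  0.1832417  0.12014152] [-3.70936924  1.1215174   5.1590823 ]
```

View pics/s11c.png

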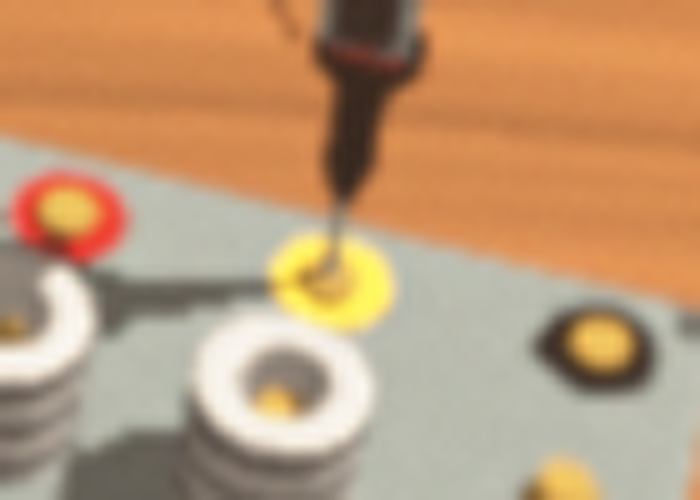

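Yellow touched, tip at crop px (333,270) on the pad (centre about 333,280). On to red, then blue.

```bash
python3 -m creep '0 0 -0.02 0 0 0 0;0 0 -0.025 0 0 0 0;-0.032 0 -0.025 0 0 0 0;-0.065 0 -0.025 0 0 0 0;-0.065 0 -0.025 0 0 0 0;-0.065 0 -0.025 0 0 0 0;-0.065 0 -0.015 0 0 0 0;-0.065 0 -0.006 0 0 0 0'; python3 -m creep '0 0 0.003 0 0 0 0;0 0 0.005 0 0 0 0;0 0 0.006 0 0 0 0;0 0 0.006 0 0 0 0;0 0 0.006 0 0 0 0;0 0 0.006 0 0 0 0;0 0 0.006 0 0 0 0;0 0 0.006 0 0 0 0;0 0 0.006 0 0 0 0;0 0 0.006 0 0 0 0'
python3 -c "
from h import *
im,d,o=snap('scene','s12.png')"
python3 -m creep '0 0 -0.02 0 0 0 0;0 0 -0.025 0 0 0 0;-0.032 0 -0.025 0 0 0 0;-0.065 0 -0.025 0 0 0 0;-0.065 0 -0.025 0 0 0 0;-0.065 0 -0.025 0 0 0 0;-0.065 0 -0.015 0 0 0 0;-0.065 0 -0.006 0 0 0 0'; python3 -m creep '0 0 0.003 0 0 0 0;0 0 0.005 0 0 0 0;0 0 0.006 0 0 0 0;0 0 0.006 0 0 0 0;0 0 0.006 0 0 0 0;0 0 0.006 0 0 0 0;0 0 0.006 0 0 0 0;0 0 0.006 0 0 0 0;0 0 0.006 0 0 0 0;0 0 0.006 0 0 0 0'
python3 - <<'E'
from h import *
im,d,o=snap('scene','s13.png');print(o['tcp_pos'],o['force'])
a=cv2.imread('pics/s12.png')[185:235,325:395];b=im[185:235,325:395,::-1]
cv2.imwrite('pics/s13c.png',cv2.resize(np.vstack([a,b]),None,fx=8,fy=6,interpolation=cv2.INTER_CUBIC))
E
```

```text
t: 35.45
tcp_pos: [0.5245, 0.1205, 0.1242]
tool_rot: [-3.141, 0.0, 1.333]
force: [0.3, -0.2, -0.8]
grip_width: 0.207
finger_force: 49.3
t: 36.7
tcp_pos: [0.5247, 0.12, 0.1201]
tool_rot: [3.141, -0.001, 1.332]
force: [-4.2, -0.1, 5.5]
grip_width: 0.202
finger_force: 50.1
t: 37.75
tcp_pos: [0.5091, 0.0574, 0.1242]
tool_rot: [-3.141, 0.0, 1.333]
force: [0.3, -0.4, -0.4]
grip_width: 0.202
finger_force: 49.3
t: 39.0
tcp_pos: [0.5093, 0.0569, 0.1201]
tool_rot: [3.141, -0.001, 1.332]
force: [-2.7, 0.9, 4.7]
grip_width: 0.203
finger_force: 50.1
[0.50932295 0.05685107 0.12011869] [-2.70963002  0.87039795  4.6663756 ]
```

View pics/s13c.png

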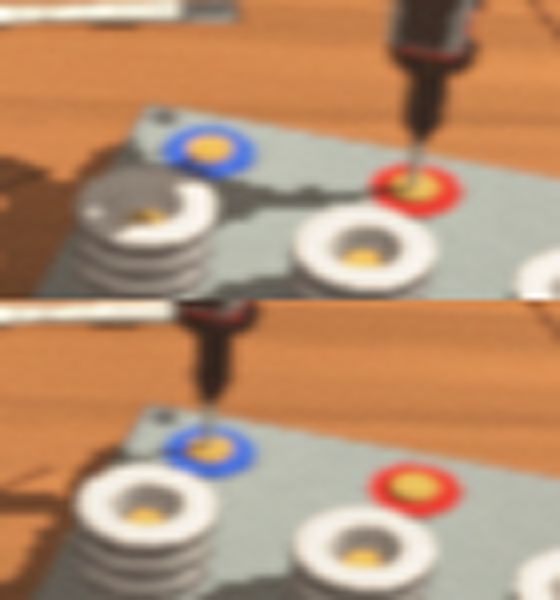

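The picture shows the tip on red (upper half, 415,185) and on blue (lower half, 208,445), each with about 5 N of contact. Returning the probe.

```bash
python3 -m creep '0 0 -0.05 0 0 0 0;0 0 -0.097 0 0 0 0;0.055 -0.018 -0.097 0 0 0 0;0.11 -0.036 -0.097 0 0 0 0;0.165 -0.054 -0.097 0 0 0 0;0.22 -0.072 -0.097 0 0 0 0;0.275 -0.09 -0.097 0 0 0 0;0.32 -0.104 -0.097 0 0 0 0;0.3345 -0.1088 -0.097 0 0 0 0;0.3345 -0.1088 -0.097 0 0 0 0'; python3 -m creep '0 0 0 0 0 0 0;0 0 0 0 0 0 0;0 0 0 0 0 0 0;0 0 0 0 0 0 0;0 0 0 0 0 0 0;0 0 0 0 0 0 0'
```

```text
t: 40.3
tcp_pos: [0.4828, 0.4079, 0.2154]
tool_rot: [3.141, 0.001, 1.333]
force: [0.5, -0.8, -1.2]
grip_width: 0.203
finger_force: 49.3
t: 41.05
tcp_pos: [0.4827, 0.4074, 0.2163]
tool_rot: [3.142, -0.0, 1.332]
force: [0.3, 0.8, -0.5]
grip_width: 0.201
finger_force: 49.3
```

```bash
python3 -m creep '0 0 0.02 0 0 0 0;0 0 0.035 0 0 0 0;0 0 0.045 0 0 0 0;0 0 0.055 0 0 0 0;0 0 0.065 0 0 0 0;0 0 0.075 0 0 0 0;0 0 0.075 0 0 0 0'; python3 -m creep '0 0 0.01 0 0 0 0;0 0 0.02 0 0 0 0;0 0 0.03 0 0 0 0;0 0 0.038 0 0 0 0;0 0 0.042 0 0 0 0;0 0 0.0445 0 0 0 0;0 0 0.0455 0 0 0 0;0 0 0.0455 0 0 0 0;0 0 0.0455 0 0 0 0'
```

```text
t: 41.92
tcp_pos: [0.4821, 0.407, 0.14]
tool_rot: [-3.14, 0.002, 1.332]
force: [0.4, 1.5, -0.8]
grip_width: 0.205
finger_force: 49.3
t: 43.05
tcp_pos: [0.4829, 0.4076, 0.0966]
tool_rot: [3.141, -0.001, 1.332]
force: [-1.9, -1.2, 3.9]
grip_width: 0.203
finger_force: 49.7
```

```bash
python3 -m creep '0 0 0 0 0 0 0.35;0 0 0 0 0 0 0.7;0 0 0 0 0 0 1;0 0 0 0 0 0 1;0 0 0 0 0 0 1;0 0 -0.05 0 0 0 1;0 0 -0.1 0 0 0 1;0 0 -0.15 0 0 0 1'; python3 -m creep '-0.05 0 0 0 0 0 1;-0.09 0 0 0 0 0 1;-0.09 0 0 0 0 0 1;-0.09 0 0 0 0 0 1;-0.09 0 0 0 0 0 1'
python3 - <<'E'
from h import *
im,d,o=snap('wrist','w14.png');P=cloud('wrist',d,o)
B=(.43,.54,.35,.46)
for lo,hi in((.074,.0835),(.132,.16)):
    q=P[(P[...,2]>lo)&(P[...,2]<hi)&(P[...,0]>B[0])&(P[...,0]<B[1])&(P[...,1]>B[2])&(P[...,1]<B[3])]
    print(len(q),cv2.minAreaRect(q[:,:2].astype(np.float32)*1000),np.median(q[:,2]))
im,d,o=snap('scene','s14.png')
cv2.imwrite('pics/s14c.png',cv2.resize(im[90:350,120:530,::-1],(800,507)))
im,d,o=snap('top');P=cloud('top',d,o)
print(blobs(P,.058,.09,(.5,.68,0,.29)),blobs(P,.0285,.04,(.43,.51,-.4,-.32)))
E
```

```text
t: 44.05
tcp_pos: [0.4826, 0.4074, 0.2473]
tool_rot: [3.142, -0.0, 1.332]
force: [0.7, -0.1, -0.5]
grip_width: 0.998
finger_force: 0.0
t: 44.68
tcp_pos: [0.4616, 0.3209, 0.2457]
tool_rot: [3.141, -0.0, 1.333]
force: [-0.4, 0.4, -0.6]
grip_width: 1.001
finger_force: 0.0
3784 ((482.6852722167969, 408.1972961425781), (60.22169494628906, 60.5068244934082), 2.632868766784668) 0.08110499404798024
620 ((482.2362060546875, 407.6653137207031), (17.515607833862305, 17.69500732421875), 76.0591049194336) 0.1415530220050607
[(155, array([604., 167.]), 20.4, np.float64(0.0651)), (152, array([588.9, 104.6]), 20.2, np.float64(0.065)), (156, array([573.7,  40.5]), 20.1, np.float64(0.0653))] [(93, array([ 466.1, -355.8]), 19.0, np.float64(0.0302))]
```

View pics/s14c.png

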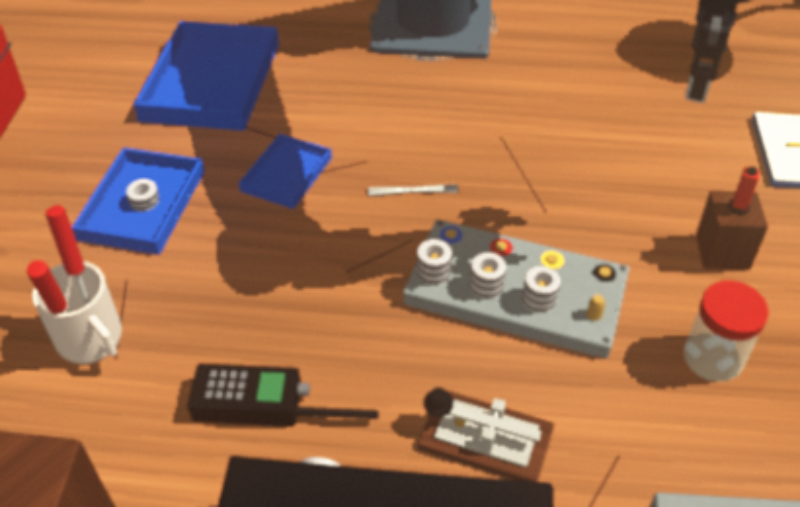

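The short sleeve is in the middle tray (142,193). Three sleeves are home at (434,262), (488,272) and (542,288). The probe is upright and fully down at (745,190), its handle top at 141.5 mm as at the start. Nothing else has moved.

```bash
python3 -c "
from plant import bot
print(bot.hand_in())"
```

```text
the job is handed in; nothing more can be done
None
```

The job is handed in: all three full-length sleeves are home on spigots, the one short sleeve is in the middle-sized blue tray, the pads were touched in the order black, yellow, red, blue, and the probe is back in its stand, fully down.

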